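# Load the valve block into the test station until it trips the presence switch

### The job

Set the aluminium valve block on the bed of the test station and slide it lengthwise under the green gauge bridge until it sits fully home and square against the two stops, centred on the scribed line, so that its end holds the presence-switch lever pressed in. Do not bump the bridge, leave the other things on the bench where they are, and let go of the block.

Things in the scene. Friction and masses are not known exactly. Their poses are not given: they have to be found in the camera images.
- block: Valve block: solid aluminium box 80 (its x) x 50 (its y) x 40 mm high with three small brass ports in a row along its top and a dark port in each end; about 0.43 kg, starts flat on the bench beside the station. Origin: centre of its underside, z up. The two ends are alike.
- station: Fixed test station: aluminium bed 15 mm thick, x -140 to 150 mm, 270 mm wide, a dark line along its middle (y = 0). Origin on the bench under the line, straight below the bridge's front face; x points away from the robot along the line. Bed open above for x < 0. Two dark stops (20 mm wide, 14 mm above the bed) at y = +25 and -25 mm, near faces at x = 100 mm; switch behind them.
- bridge: Green gauge bridge over the bed, origin and axes as the station's: beam x 0 to 50 mm, 270 mm wide, 145 to 200 mm above the bench (dials, knob stick out 12 mm in front), two posts with inner faces at y = +-111 mm. Open at the far side. With the block home its near end is 20 mm behind the beam's front face: a tool reaches it only leaning back to the robot, 30 to 45 degrees.
- home (a point): Where the centre of the block's underside belongs: on top of the bed, on the line, 60 mm behind the bridge's front face (block then touches both stops). Axes as the station's; the block's x lies along this x, either end first.
- lever (a joint): Presence-switch lever, hinge angle in rad about an upright pin beside the stops: 0 free (sprung out towards the robot), about 0.38 with the block home at the stops, 0.5 its limit. Light spring, about 0.5 N at the roller; block friction holds it when let go.
- roller (a point): Centre of the white 12 mm roller at the lever's end, 25 mm above the bed. Free, it stands about 17 mm nearer the robot than when pressed home, and 11 mm to the right of the line.
- flange: Bystander: steel flange, 68 mm across, 34 mm high, loose. Origin at its underside.
- driver: Bystander: screwdriver lying on the bench, loose.
- tub: Bystander: open blue plastic tub 120 x 90 x 50 mm, loose. Origin at its underside.
Things that resemble listed ones, but are neither listed nor needed, are in the scene too. Leave any brown or orange look-alike of the block alone.

How it is judged:
At the end, for the whole second after the job is handed in: The block lies flat and upright on the bed, its length along the line within 0.07 rad (4 degrees), its middle within 5 mm of the line and 5 mm of home against the stops; the lever is held in past 0.31 rad; the block is at rest and let go (value of joint lever above 0.31 rad and x of block in the frame of home between -0.005 and 0.004 m and y of block in the frame of home between -0.005 and 0.005 m and z of block in the frame of home between -0.003 and 0.003 m and angle between the x axis of block and the x axis of home, either way round below 0.07 rad and angle between block's own z axis and vertical below 0.05 rad and linear speed of block below 0.01 m/s); the robot touches nothing.
It fails at once if the bridge is bumped (over 8 N) (contact force between anything else and bridge above 8 N).
It fails at once if a bystander is moved by more than 15 mm (distance of any of flange, driver, tub from where it was at the start of the episode above 0.015 m).
It also fails if it takes over 64 s, if anything falls off the work surface, if the arm or the gripper's body presses on something with over 40 N, if the wrist force passes 120 N, or if a joint passes its speed limit or range.

### The arm

A 6-joint arm with a two-finger parallel gripper is mounted at the origin on the work surface. World frame = base frame: x ahead of the robot, y to its left, z up, the work surface at z = 0. Lengths are in m, angles in rad, forces in N, time in s.
With the tool pointing down it reaches from about 0.35 to 0.925 m from the base axis. Payload 6.4 kg.
Tool frame: the origin (TCP) lies on the centre line of the jaws, within the pads' length; the fingertips stand 22 mm ahead of it and the grasp point (between the pads) lies 3 mm ahead of it (tip_extent is the z of the fingertips in the tool frame, in m); z points along the fingers, y is the line along which they close (so a half turn about z gives the same grasp; the last joint's range is limited). The gripper opens to 94 mm and grips with 3 to 60 N. Pads are 16 mm wide; open, the fingers measure 119 mm over their backs; the gripper's body (75 mm by 177 mm) begins 78 mm behind the grasp point.
Start: joints at [-1.44, 0.245, 1.558, -0, 1.339, -0.174], TCP at [0.195, -0.62, 0.227] pointing down, gripper open.
Joint ranges: [-3.13, 3.13], [-1.02, 2.26], [0.13, 2.54], [-0.95, 4.09], [0.21, 2.88], [-2.74, 2.74]. Speed limits (rad/s): [2.57, 2.57, 3.14, 3.14, 3.14, 3.14].

### API

Orientations are given as a 3x3 rotation matrix whose columns are the frame's x, y, z axes.
In Python, from cell import * gives the robot as it stands.
- The arm moves only by the shell command python3 -m creep 'ROWS' [OPENING] [FORCE]. ROWS is JSON, a list of rows, each a list of 6 numbers: the shift along the tool's x, y, z in m, then the turn, a rotation vector about the tool's x, y, z in degrees. In form: [[tx, ty, tz, wx, wy, wz], ...]. A call has exactly 10 rows; each row shifts and turns the commanded pose from where the row before left it, along the tool's axes as they then stand; what a row does not reach is not made up. A row lasts 1/8 s, in which the tool goes at most 62.5 mm and 10.7 degrees, less where a joint would pass 70% of its speed; a pose out of reach is approached as far as the arm can. A call is refused whole if a number of a shift passes 0.0625 or a number of a turn 10.7, either way. A call with a gripper value outside its range is refused whole. OPENING is the closure, from -1 (fully open) to 1 (shut), set as the call begins (- or left out, the last holds). The fingers move at their own pace and stop on an object; FORCE is the grip in N (left out, the last holds). Time passes only in rows, so rows that do not move let the fingers close, or fill a call up. It gives the time, the measured TCP pose, the force, the opening and the grip force at its end, in the units of the state.
- get_obs(): the state, without advancing time (a new reading comes with each control period).
- grab_frame(name): name is "scene" or "top" or "wrist"; returns the picture (400x640x3 uint8, red, green, blue); there is no depth.
- get_calibration(name): a dict with "intrinsics" (3x3 intrinsics, pixels), "T" (4x4, takes a point from camera to world coordinates). Camera axes: x right, y down, z forward; pixel columns grow to the right and rows downward; lengths in m; the calibration is good to about 2 mm. A picture is of the moment at which its call begins: read the wrist's pose just before it. get_calibration takes no time and is no camera call; for the wrist camera it gives the pose at the moment of the call.
- sign_off(): hands the job in; it is judged then, once.
The state is a dict: "time_s": time; "joint_pos": joint angles; "joint_vel": joint speeds; "joint_torque": joint torques, N m; "eef_pos": TCP position; "tool_rot": TCP orientation; "wrist_force": force on the tool from outside, world axes, zero at the start; "ft_torque": the same for the moment, N m; "finger_gap": opening from 0.0 (shut) to 1.0 (fully open); "grip_force": force on a finger pad.
Only numpy, scipy, OpenCV 4.12 (cv2) and the standard library are available. Lean on these libraries where they do the work, as an engineer would, in place of code of your own. Each camera call takes 0.05 s, during which the arm holds its last target. There are 200 camera calls.

## Working session

There is one attempt and no reset: what is moved stays moved. The work goes in short steps, Python scripts to look and compute and a shell command to move; the robot and the scene stay as the last step left them, time stands still between calls to the robot, and variables do not carry over. Pictures are saved under pics/ and viewed, at most 10 in all, crops included, and the job is handed in when it is done.

```bash
ls; mkdir -p pics; python3 - <<'E'
from cell import *
import cv2,numpy as np
np.set_printoptions(precision=4,suppress=True)
o=get_obs();print(o['time_s'],o['eef_pos'],o['tool_rot'],o['finger_gap'])
for n in("scene","top"):
    c=get_calibration(n);print(n,c)
    cv2.imwrite(f"pics/{n}.png",grab_frame(n)[:,:,::-1])
E
```

```text
pics
0.0 [ 0.195  -0.6195  0.2264] [[ 0.9539  0.3001 -0.0002]
 [ 0.3001 -0.9539  0.0019]
 [ 0.0003 -0.0018 -1.    ]] 1.0029382659307777
scene {'intrinsics': array([[365.1439,   0.    , 317.4118],
       [  0.    , 365.1439, 199.9813],
       [  0.    ,   0.    ,   1.    ]]), 'T': array([[-0.8349,  0.4066, -0.371 ,  0.9799],
       [ 0.5501,  0.6392, -0.5374,  0.559 ],
       [ 0.0187, -0.6528, -0.7573,  0.8821],
       [ 0.    ,  0.    ,  0.    ,  1.    ]])}
top {'intrinsics': array([[459.2081,   0.    , 315.2173],
       [  0.    , 459.2081, 195.3749],
       [  0.    ,   0.    ,   1.    ]]), 'T': array([[ 0.0031, -0.9926,  0.1217,  0.4307],
       [-1.    , -0.0033, -0.0013, -0.0461],
       [ 0.0017, -0.1217, -0.9926,  1.3709],
       [ 0.    ,  0.    ,  0.    ,  1.    ]])}
```

View pics/top.png

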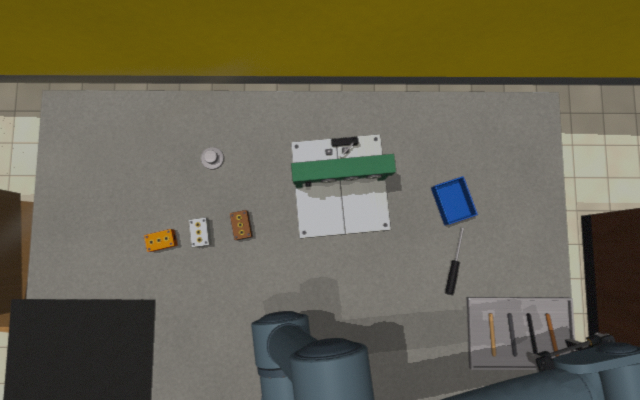

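View pics/scene.png

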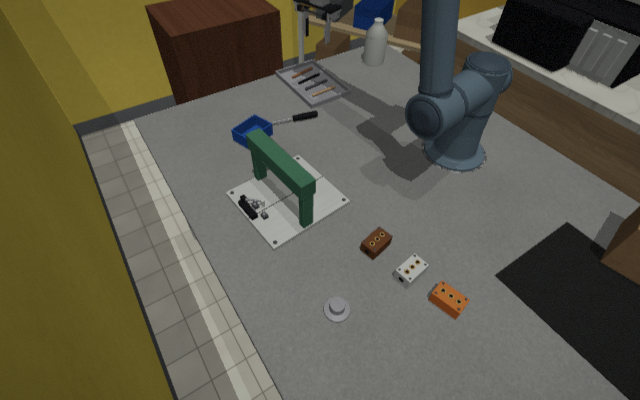

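Top view: the station is at about (342,190), flange (211,158), tub (454,201) and driver (455,262). Possible blocks are orange (160,240), silver (199,232) and brown (241,225). The aluminium one is silver at (199,232), so I'll check it in a close crop and measure.

```bash
cat > h.py <<'E'
import numpy as np,cv2
from cell import *
np.set_printoptions(precision=4,suppress=True)
def ray(c,uv,z):
    uv=np.atleast_2d(np.asarray(uv,float));K=c["intrinsics"];T=c["T"]
    d=np.c_[(uv-[K[0,2],K[1,2]])/[K[0,0],K[1,1]],np.ones(len(uv))]@T[:3,:3].T
    s=(z-T[2,3])/d[:,2];return T[:3,3]+d*s[:,None]
def proj(c,P):
    P=np.atleast_2d(P);T=c["T"];q=(P-T[:3,3])@T[:3,:3];p=q@c["intrinsics"].T;return p[:,:2]/p[:,2:]
E
python3 - <<'E'
from h import *
im=cv2.imread('pics/top.png');c=get_calibration("top")
g=im.min(2)
a=cv2.resize(im[210:255,175:225],None,fx=8,fy=8,interpolation=cv2.INTER_NEAREST)
b=cv2.resize(im[130:245,285:400],None,fx=3.5,fy=3.5,interpolation=cv2.INTER_NEAREST)
H=max(a.shape[0],b.shape[0]);o=np.zeros((H,a.shape[1]+b.shape[1],3),np.uint8);o[:a.shape[0],:a.shape[1]]=a;o[:b.shape[0],a.shape[1]:]=b
print(o.shape);cv2.imwrite('pics/crop.png',o)
hsv=cv2.cvtColor(im,cv2.COLOR_BGR2HSV)
# block
m=np.zeros_like(g);m[210:255,180:220]=(g[210:255,180:220]>150)*255
m=cv2.morphologyEx(m,cv2.MORPH_CLOSE,np.ones((5,5)))
cs,_=cv2.findContours(m,0,1);k=max(cs,key=cv2.contourArea)
p=ray(c,k[:,0,:],.04)[:,:2];print('block',cv2.minAreaRect((p*1000).astype(np.float32)),cv2.minAreaRect(k))
s=np.zeros_like(g);s[210:255,185:215]=((hsv[210:255,185:215,1]>90))*255
n,l,st,ce=cv2.connectedComponentsWithStats(s);print([(st[i,4],ce[i],ray(c,ce[i],.042)[0,:2]) for i in range(1,n)])
# bed
m=np.zeros_like(g);m[130:245,285:400]=(g[130:245,285:400]>135)*255
for r in range(190,234,4):
    row=g[r,285:400].astype(int);w=np.where(row>135)[0]+285
    seg=g[r,330:356].astype(float);d=np.clip(np.median(seg)-seg,0,None);d[d<15]=0
    if d.sum()>0: u=330+(d*np.arange(26)).sum()/d.sum()
    else:u=np.nan
    print(r,w.min(),w.max(),u,ray(c,[[w.min(),r],[w.max(),r],[u,r]],.015)[:,:2].ravel())
for u in range(305,386,10):
    w=np.where(g[190:245,u]>135)[0]+190;print(u,w.max()+.5,ray(c,[u,w.max()+.5],.015)[0,:2])
E
```

```text
(402, 802, 3)
block ((486.6200256347656, 289.7447509765625), (78.2608871459961, 47.68704605102539), 8.153407096862793) ((198.3170623779297, 231.85366821289062), (27.166156768798828, 16.56473159790039), 83.6598129272461)
[(np.int32(14), array([197.5   , 224.2857]), array([0.5083, 0.2923])), (np.int32(17), array([198.1176, 231.7059]), array([0.4869, 0.2898])), (np.int32(15), array([198.8667, 239.3333]), array([0.465 , 0.2869]))]
190 296 301 340.5593220338983 [ 0.6129  0.0094  0.613  -0.0055  0.6134 -0.1233]
194 295 386 340.6759259259259 [ 0.6009  0.0123  0.6018 -0.2585  0.6013 -0.1236]
198 296 386 341.17857142857144 [ 0.5889  0.0092  0.5898 -0.2584  0.5894 -0.1251]
202 297 387 341.6849315068493 [ 0.577   0.0062  0.5779 -0.2611  0.5774 -0.1265]
206 297 387 342.05434782608694 [ 0.565   0.0061  0.5659 -0.261   0.5655 -0.1276]
210 297 388 342.5657894736842 [ 0.5531  0.006   0.554  -0.2637  0.5536 -0.129 ]
214 298 388 342.6857142857143 [ 0.5413  0.0029  0.5421 -0.2635  0.5417 -0.1294]
218 298 389 343.212962962963 [ 0.5294  0.0028  0.5303 -0.2663  0.5298 -0.1309]
222 298 389 343.7 [ 0.5176  0.0027  0.5184 -0.2661  0.518  -0.1323]
226 298 389 344.0444444444444 [ 0.5058  0.0026  0.5066 -0.2659  0.5062 -0.1332]
230 299 379 344.54545454545456 [ 0.494  -0.0004  0.4947 -0.2362  0.4944 -0.1346]
305 236.5 [ 0.475  -0.0182]
315 236.5 [ 0.475  -0.0476]
325 235.5 [ 0.4781 -0.077 ]
335 234.5 [ 0.4811 -0.1065]
345 230.5 [ 0.493 -0.136]
355 232.5 [ 0.4872 -0.1654]
365 231.5 [ 0.4902 -0.1949]
375 230.5 [ 0.4932 -0.2244]
385 229.5 [ 0.4963 -0.2539]
```

View pics/crop.png

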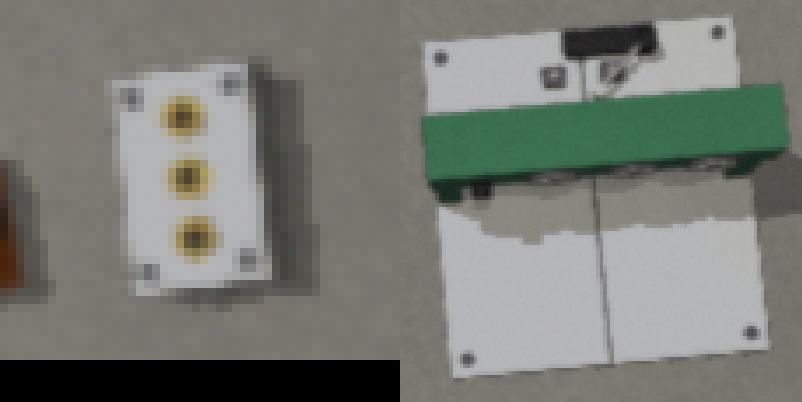

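The crop confirms the silver-white body with three brass ports at (197,224), (198,232) and (199,239). The scribed line runs from about (340,190) to (344,234). Moving off toward the block, clear of the bridge.

```bash
python3 -m creep '[[0,0,0,0,0,10.3],[0.034,-0.0517,0,0,0,0],[0.034,-0.0517,0,0,0,0],[0.034,-0.0517,0,0,0,0],[0.034,-0.0517,0,0,0,0],[0.034,-0.0517,0,0,0,0],[0.034,-0.0517,0,0,0,0],[0.034,-0.0517,0,0,0,0],[0.034,-0.0517,0,0,0,0],[0.034,-0.0517,0,0,0,0]]' -0.49 20
cat >> h.py <<'E'
def delta(target,ob=None):
    o=ob or get_obs();R=np.array(o["tool_rot"]);return R.T@(np.array(target)-o["eef_pos"])
def station():
    """unused"""
E
python3 - <<'E'
from h import *
o=get_obs();print(o['time_s'],o['eef_pos'],o['tool_rot']);print(delta([.487,.29,.18]))
c=get_calibration('wrist');R=np.array(o['tool_rot']);print(R.T@(c['T'][:3,3]-o['eef_pos']),R.T@c['T'][:3,:3])
E
```

```text
time_s: 1.35
eef_pos: [0.441, -0.1182, 0.2274]
tool_rot: [[0.992, 0.124, 0.0], [0.124, -0.992, -0.0], [0.0, 0.0, -1.0]]
wrist_force: [0.9, -0.3, 0.5]
finger_gap: 0.745
grip_force: 0.0
1.35 [ 0.441  -0.1182  0.2274] [[ 0.9922  0.1244  0.0003]
 [ 0.1244 -0.9922 -0.0001]
 [ 0.0003  0.0002 -1.    ]]
[ 0.0964 -0.3993  0.0473]
[ 0.0819 -0.0007 -0.1569] [[ 0.0001 -0.959  -0.2836]
 [ 1.     -0.0001  0.0007]
 [-0.0007 -0.2836  0.959 ]]
```

```bash
python3 - <<'E'
from h import *
import pickle
c=get_calibration('wrist');im=grab_frame('wrist');pickle.dump((c,im),open('w1.pkl','wb'));cv2.imwrite('pics/w1.png',im[:,:,::-1])
E
python3 -m creep '[[0.0137,-0.057,0.0067,0,0,0],[0.0137,-0.057,0.0067,0,0,0],[0.0137,-0.057,0.0067,0,0,0],[0.0137,-0.057,0.0067,0,0,0],[0.0137,-0.057,0.0067,0,0,0],[0.0137,-0.057,0.0067,0,0,0],[0.0137,-0.057,0.0067,0,0,0],[0,0,0,0,0,0],[0,0,0,0,0,0],[0,0,0,0,0,0]]'
python3 - <<'E'
from h import *
import pickle
c=get_calibration('wrist');im=grab_frame('wrist');pickle.dump((c,im),open('w2.pkl','wb'))
a=cv2.imread('pics/w1.png');cv2.imwrite('pics/w12.png',cv2.resize(np.vstack([a,im[:,:,::-1]]),None,fx=.75,fy=.75))
E
```

```text
time_s: 2.65
eef_pos: [0.4862, 0.2864, 0.1807]
tool_rot: [[0.992, 0.123, 0.0], [0.123, -0.992, -0.0], [0.0, 0.0, -1.0]]
wrist_force: [0.0, -0.0, 0.2]
finger_gap: 0.743
grip_force: 0.0
```

View pics/w12.png

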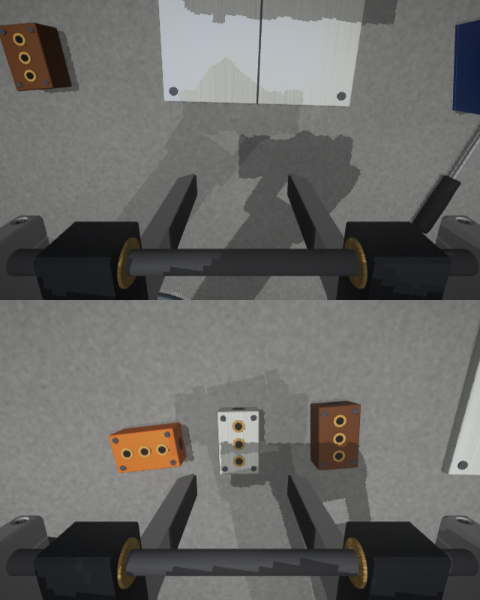

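The upper picture shows the bed's front edge from (165,101) to (350,105) with the line at (260,50). The lower one shows the silver block at (238,442), between orange at (147,450) and brown at (336,437). Measuring from both.

```bash
python3 - <<'E'
from h import *
import pickle
c,im=pickle.load(open('w2.pkl','rb'))
hsv=cv2.cvtColor(im,cv2.COLOR_RGB2HSV)
s=np.zeros(im.shape[:2],np.uint8);s[150:232,295:345]=(hsv[150:232,295:345,1]>90)*255
n,l,st,ce=cv2.connectedComponentsWithStats(s)
P=[(ray(c,ce[i],.041)[0,:2],st[i,4],ce[i]) for i in range(1,n) if st[i,4]>40];print(P)
g=im.min(2)
c,im=pickle.load(open('w1.pkl','rb'));g=cv2.GaussianBlur(im.min(2),(3,3),0)
# line
L=[]
for r in range(30,130,4):
    seg=g[r,335:360].astype(float);d=np.clip(np.median(seg)-seg-15,0,None)
    if d.sum()>0:L.append([335+(d*np.arange(25)).sum()/d.sum(),r])
q=ray(c,L,.015)[:,:2];f=cv2.fitLine(q.astype(np.float32),cv2.DIST_HUBER,0,.001,.001).ravel();print('line',f,np.degrees(np.arctan(f[1]/f[0])),len(L))
E=[]
for u in range(230,460,5):
    if 330<u<360: continue
    col=g[120:150,u].astype(float);E.append([u,120+np.argmin(np.diff(col))+.5])
q2=ray(c,E,.015)[:,:2];e=cv2.fitLine(q2.astype(np.float32),cv2.DIST_HUBER,0,.001,.001).ravel();print('edge',e,np.degrees(np.arctan(-e[0]/e[1])),np.median(np.abs((q2-e[2:])@[e[1],-e[0]])))
# intersection
A=np.c_[f[:2],-e[:2]];t=np.linalg.solve(A,e[2:]-f[2:]);X=f[2:]+t[0]*f[:2]
d=f[:2]*np.sign(f[0]);print('front pt',X,'origin',X+.14*d,'home',X+.2*d)
E
```

```text
[(array([0.5064, 0.2938]), np.int32(134), array([317.5896, 168.0821])), (array([0.4848, 0.2911]), np.int32(123), array([317.8049, 191.6016])), (array([0.4631, 0.2878]), np.int32(114), array([318.5263, 214.3421]))]
line [ 0.9954  0.0958  0.5431 -0.1285] 5.4996033 25
edge [ 0.0954 -0.9954  0.4842 -0.148 ] 5.472249 0.0002714570021131249
front pt [ 0.4829 -0.1343] origin [ 0.6223 -0.1209] home [ 0.682  -0.1152]
```

```bash
python3 -m creep '[[-0.0006,-0.0045,0.03,0,0,-0.6],[0,0,0.04,0,0,0],[0,0,0.04,0,0,0],[0,0,0.025,0,0,0],[0,0,0.016,0,0,0],[0,0,0,0,0,0],[0,0,0,0,0,0],[0,0,0,0,0,0],[0,0,0,0,0,0],[0,0,0,0,0,0]]' && python3 -m creep '[[0,0,0,0,0,0],[0,0,0,0,0,0],[0,0,0,0,0,0],[0,0,0,0,0,0],[0,0,0,0,0,0],[0,0,0,0,0,0],[0,0,0,0,0,0],[0,0,0,0,0,0],[0,0,0,0,0,0],[0,0,0,0,0,0]]' 0.5 30
```

```text
time_s: 3.95
eef_pos: [0.4851, 0.2921, 0.0299]
tool_rot: [[0.991, 0.135, 0.001], [0.135, -0.991, 0.0], [0.001, -0.0, -1.0]]
wrist_force: [-0.5, 0.6, -0.4]
finger_gap: 0.744
grip_force: 0.0
time_s: 5.2
eef_pos: [0.4849, 0.292, 0.0295]
tool_rot: [[0.991, 0.135, -0.0], [0.135, -0.991, -0.0], [-0.0, 0.0, -1.0]]
wrist_force: [0.5, -3.1, 0.6]
finger_gap: 0.529
grip_force: 30.0
```

```bash
python3 -m creep '[[0,0,-0.02,0,0,0],[0,0,-0.04,0,0,0],[0,0,-0.05,0,0,0],[0,0,-0.03,0,0,0],[0,0.04,0,0,0,0],[0,0.06,0,0,0,0],[0,0.06,0,0,0,0],[0,0.06,0,0,0,0],[0,0,0,0,0,0],[0,0,0,0,0,0]]'
python3 - <<'E'
from h import *
o=get_obs();print(o['joint_pos']);print(delta([.5476,-.1281,.17]))
E
```

```text
time_s: 6.45
eef_pos: [0.5142, 0.0745, 0.1697]
tool_rot: [[0.991, 0.135, -0.0], [0.135, -0.991, 0.001], [0.0, -0.001, -1.0]]
wrist_force: [0.6, 0.7, -4.9]
finger_gap: 0.531
grip_force: 30.0
[-0.0751 -0.0002  1.9373  0.0012  1.2047  1.3604]
[ 0.0058  0.2053 -0.0005]
```

```bash
python3 -m creep '[[0,0,0,0,0,-10.5],[0,0,0,0,0,-10.5],[0,0,0,0,0,-10.5],[0,0,0,0,0,-10.5],[0,0,0,0,0,-10.5],[0,0,0,0,0,-10.5],[0,0,0,0,0,-10.5],[0,0,0,0,0,-10.5],[0,0,0,0,0,-10.5],[0,0,0,0,0,-10.5]]' && python3 -m creep '[[0,0,0,0,0,-10.4],[0,0,0,0,0,-10.4],[0,0,0,0,0,-10.4],[0,0,0,0,0,-10.4],[0,0,0,0,0,-10.4],[0,0,0,0,0,-10.4],[0,0,0,0,0,-10.3],[0,0,0,0,0,0],[0,0,0,0,0,0],[0,0,0,0,0,0]]'
python3 - <<'E'
from h import *
o=get_obs();print(o['joint_pos']);print(delta([.5476,-.1281,.17]));R=o['tool_rot'];print(np.degrees(np.arctan2(-R[1,0],-R[0,0])))
E
```

```text
time_s: 7.7
eef_pos: [0.5141, 0.0761, 0.1695]
tool_rot: [[-0.395, 0.919, -0.0], [0.919, 0.395, 0.001], [0.001, -0.0, -1.0]]
wrist_force: [-0.3, -0.0, -5.3]
finger_gap: 0.533
grip_force: 30.0
time_s: 8.95
eef_pos: [0.5145, 0.0745, 0.1695]
tool_rot: [[-0.996, -0.095, -0.0], [-0.095, 0.996, 0.0], [0.0, 0.0, -1.0]]
wrist_force: [-0.2, 0.4, -4.9]
finger_gap: 0.532
grip_force: 30.0
[-0.0746  0.0007  1.9368  0.0001  1.2043 -1.7401]
[-0.0138 -0.2048 -0.0005]
5.423438354104647
```

```bash
python3 -m creep '[[-0.0035,-0.0512,0,0,0,0],[-0.0035,-0.0512,0,0,0,0],[-0.0035,-0.0512,0,0,0,0],[-0.0033,-0.0512,0,0,0,0],[0,0,0.03,0,0,0],[0,0,0.04,0,0,0],[0,0,0.03,0,0,0],[0,0,0,0,0,0],[0,0,0,0,0,0],[0,0,0,0,0,0]]'
python3 - <<'E'
from h import *
print(get_obs()['eef_pos'],delta([.5476,-.1281,.0455]))
c=get_calibration('wrist');im=grab_frame('wrist');cv2.imwrite('pics/w3.png',im[:,:,::-1])
E
```

```text
time_s: 10.2
eef_pos: [0.5493, -0.1291, 0.0716]
tool_rot: [[-0.995, -0.095, 0.003], [-0.095, 0.995, -0.001], [-0.003, -0.002, -1.0]]
wrist_force: [0.6, -0.3, -5.0]
finger_gap: 0.53
grip_force: 30.0
[ 0.5493 -0.1291  0.0716] [0.0016 0.0012 0.0261]
```

View pics/w3.png

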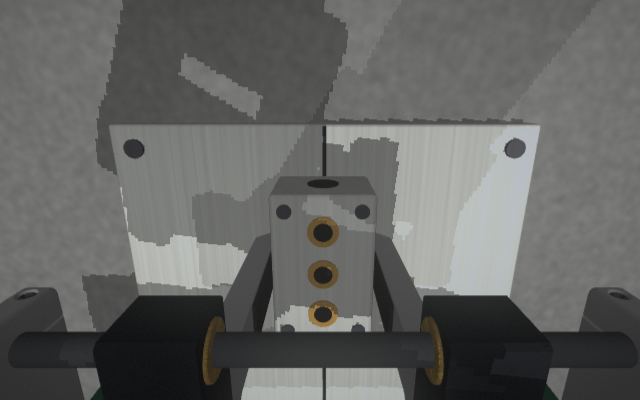

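The block is held square over the line: ports at u≈323, line at u≈324. Lowering it.

```bash
python3 -m creep '[[0.001,0.0005,0.012,0,0,0],[0,0,0.008,0,0,0],[0,0,0.004,0,0,0],[0,0,0.002,0,0,0],[0,0,0,0,0,0],[0,0,0,0,0,0],[0,0,0,0,0,0],[0,0,0,0,0,0],[0,0,0,0,0,0],[0,0,0,0,0,0]]'
```

```text
time_s: 11.5
eef_pos: [0.5471, -0.1282, 0.0445]
tool_rot: [[-0.995, -0.095, 0.0], [-0.095, 0.995, -0.0], [-0.0, -0.0, -1.0]]
wrist_force: [-4.8, 2.3, 5.8]
finger_gap: 0.53
grip_force: 30.0
```

```bash
python3 -m creep '[[0,0,0,0,0,0],[0,0,0,0,0,0],[0,0,0,0,0,0],[0,0,0,0,0,0],[0,0,0,0,0,0],[0,0,-0.02,0,0,0],[0,0,-0.03,0,0,0],[0,0,-0.035,0,0,0],[0.05,0,0,0,0,0],[0.05,0,0,0,0,0]]' -0.45 && python3 -m creep '[[0,0,0,0,-9,0],[0,0,0,0,-9,0],[0,0,0,0,-9,0],[0,0,0,0,-9,0],[0,0,0,0,-9,0],[0,0,0,0,0,0],[0,0,0,0,0,0],[0,0,0,0,0,0],[0,0,0,0,0,0],[0,0,0,0,0,0]]' 0.574
cat >> h.py <<'E'
O=np.array([.6223,-.1209,0]);a=np.radians(5.5);S=np.array([[np.cos(a),-np.sin(a),0],[np.sin(a),np.cos(a),0],[0,0,1]])
def blk(z=.056):
    im=grab_frame('top');c=get_calibration('top');hsv=cv2.cvtColor(im,cv2.COLOR_RGB2HSV)
    s=((hsv[...,1]>80)&(hsv[...,0]>8)&(hsv[...,0]<30)).astype(np.uint8);s[:,:285]=0;s[:,400:]=0;s[:120]=0;s[245:]=0
    n,l,st,ce=cv2.connectedComponentsWithStats(s)
    return im,[(ce[i],st[i,4],(ray(c,ce[i],z)[0]-O)@S) for i in range(1,n) if st[i,4]>3]
E
python3 - <<'E'
from h import *
o=get_obs();print('joints',o['joint_pos'],'station',(o['eef_pos']-O)@S,S.T@o['tool_rot'])
im,b=blk();print(b);cv2.imwrite('pics/t2.png',cv2.resize(im[120:260,260:420,::-1],None,fx=4,fy=4))
print(delta(O+S@[-.165,0,.043]))
E
```

```text
time_s: 12.75
eef_pos: [0.4471, -0.1381, 0.1306]
tool_rot: [[-0.995, -0.096, 0.003], [-0.096, 0.995, -0.002], [-0.003, -0.002, -1.0]]
wrist_force: [-0.6, -0.4, 0.2]
finger_gap: 0.72
grip_force: 0.0
time_s: 14.0
eef_pos: [0.4594, -0.0937, 0.1645]
tool_rot: [[-0.749, -0.036, 0.662], [-0.034, 0.999, 0.015], [-0.662, -0.011, -0.75]]
wrist_force: [0.8, 0.1, 0.4]
finger_gap: 0.214
grip_force: 0.0
joints [-0.7046 -0.5519  2.5038  0.7098  0.7415 -2.7414] station [-0.1595  0.0426  0.1645] [[-0.7489  0.0601  0.6599]
 [ 0.0377  0.9981 -0.0481]
 [-0.6616 -0.0112 -0.7498]]
[(array([342.5882, 203.1176]), np.int32(17), array([-0.0529, -0.0007,  0.056 ])), (array([343.375, 210.75 ]), np.int32(16), array([-0.075 , -0.0008,  0.056 ])), (array([344., 218.]), np.int32(17), array([-0.0959, -0.0005,  0.056 ]))]
[ 0.0829 -0.0416  0.0896]
```

View pics/t2.png

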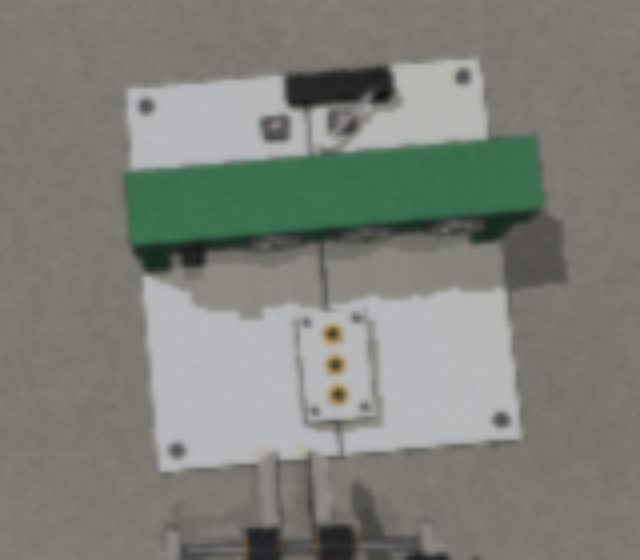

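Block stands at station (-75, -1) mm and square. The lean ran into the j6 limit, so I'll straighten and turn the wrist half round the other way, which leaves j6 with room.

```bash
cat >> h.py <<'E'
from scipy.spatial.transform import Rotation as Rn
def go(p,lean,flip=False):
    "station point, lean deg -> tool-axis shift and rotvec deg"
    o=get_obs();l=np.radians(lean);z=np.array([np.sin(l),0,-np.cos(l)]);y=np.array([0,-1.,0])
    if flip:y=-y
    Rt=S@np.c_[np.cross(y,z),y,z];R=np.array(o['tool_rot'])
    print('st',(o['eef_pos']-O)@S,'j',o['joint_pos'],'F',o['wrist_force'])
    print('d',R.T@(O+S@np.array(p)-o['eef_pos']),'rot',Rn.from_matrix(R.T@Rt).as_rotvec(degrees=True))
E
python3 -c "
from h import *
go([-.13,0,.16],0,True)"
```

```text
st [-0.1595  0.0427  0.1646] j [-0.7046 -0.5523  2.504   0.7098  0.7415 -2.7414] F [ 0.3326 -0.0839  0.536 ]
d [-0.0207 -0.0408  0.025 ] rot [-1.867  41.4008 -3.0577]
```

```bash
python3 -m creep '[[-0.0207,-0.0408,0.025,0,0,0],[0,0,0,-0.4,8.3,-0.6],[0,0,0,-0.4,8.3,-0.6],[0,0,0,-0.4,8.3,-0.6],[0,0,0,-0.4,8.3,-0.6],[0,0,0,-0.4,8.3,-0.6],[0,0,0,0,0,10.5],[0,0,0,0,0,10.5],[0,0,0,0,0,10.5],[0,0,0,0,0,10.5]]' && python3 -m creep '[[0,0,0,0,0,10.5],[0,0,0,0,0,10.5],[0,0,0,0,0,10.5],[0,0,0,0,0,10.5],[0,0,0,0,0,10.5],[0,0,0,0,0,10.5],[0,0,0,0,0,10.5],[0,0,0,0,0,10.5],[0,0,0,0,0,10.5],[0,0,0,0,0,10.5]]'
python3 -c "
from h import *
go([-.13,0,.16],0)
go([-.13,0,.16],40)"
```

```text
time_s: 15.3
eef_pos: [0.4962, -0.1234, 0.1692]
tool_rot: [[-0.791, 0.611, -0.018], [0.611, 0.791, -0.001], [0.014, -0.012, -1.0]]
wrist_force: [0.2, 0.9, -0.2]
finger_gap: 0.212
grip_force: 0.0
time_s: 16.55
eef_pos: [0.4962, -0.1234, 0.1692]
tool_rot: [[0.795, 0.606, -0.018], [0.606, -0.795, -0.001], [-0.015, -0.01, -1.0]]
wrist_force: [-0.6, 0.3, -0.0]
finger_gap: 0.217
grip_force: 0.0
st [-0.1258  0.0096  0.1692] j [-0.4613 -0.0088  1.9469 -0.0092  1.2194  0.4615] F [-0.5844  0.3441 -0.0323]
d [-0.0085  0.006   0.0093] rot [-0.3508  0.9916 31.8072]
st [-0.1258  0.0096  0.1692] j [-0.4613 -0.0088  1.9469 -0.0092  1.2194  0.4615] F [-0.5844  0.3441 -0.0323]
d [-0.0085  0.006   0.0093] rot [-11.446   39.9409  30.4002]
```

```bash
python3 -m creep '[[-0.0085,0.006,0.009,0,0,10.6],[0,0,0,0,0,10.6],[0,0,0,0,0,10.6],[0,0,0,0,8.2,0],[0,0,0,0,8.2,0],[0,0,0,0,8.2,0],[0,0,0,0,8.2,0],[0,0,0,0,8.2,0],[0,0,0,0,0,0],[0,0,0,0,0,0]]'
python3 -c "
from h import *
go([-.165,0,.06],40)"
```

```text
time_s: 17.8
eef_pos: [0.4935, -0.1339, 0.1614]
tool_rot: [[0.763, 0.102, 0.638], [0.078, -0.995, 0.066], [0.642, -0.0, -0.767]]
wrist_force: [0.5, -0.3, 0.3]
finger_gap: 0.214
grip_force: 0.0
st [-0.1294 -0.0006  0.1614] j [-0.7466 -0.3327  2.3618  0.7668  0.7676  0.2482] F [ 0.4648 -0.2752  0.2972]
d [-0.0923 -0.0008  0.0549] rot [-0.235   0.0718  0.2652]
```

```bash
python3 -m creep '[[-0.0231,0,0.0137,0,0,0],[-0.0231,0,0.0137,0,0,0],[-0.0231,0,0.0137,0,0,0],[-0.0231,0,0.0137,0,0,0],[0,0,0,0,0,0],[0,0,0,0,0,0],[0,0,0,0,0,0],[0,0,0,0,0,0],[0,0,0,0,0,0],[0,0,0,0,0,0]]'
python3 -c "
from h import *
go([-.145,0,.045],40)"
```

```text
time_s: 19.05
eef_pos: [0.4576, -0.1369, 0.0594]
tool_rot: [[0.762, 0.102, 0.639], [0.078, -0.995, 0.066], [0.643, -0.001, -0.766]]
wrist_force: [-0.2, 1.2, -0.3]
finger_gap: 0.212
grip_force: 0.0
st [-0.1655 -0.0002  0.0594] j [-0.8318 -0.1582  2.4652  1.0289  0.6481 -0.1561] F [-0.1868  1.1765 -0.2529]
d [ 0.0064 -0.      0.0242] rot [-0.26   -0.0021  0.249 ]
```

```bash
python3 -m creep '[[0.0032,0,0.0121,0,0,0],[0.0032,0,0.0121,0,0,0],[0.0077,0,0.0064,0,0,0],[0.0077,0,0.0064,0,0,0],[0.0077,0,0.0064,0,0,0],[0.0077,0,0.0064,0,0,0],[0.0077,0,0.0064,0,0,0],[0,0,0,0,0,0],[0,0,0,0,0,0],[0,0,0,0,0,0]]'
python3 - <<'E'
from h import *
go([-.0,0,.045],40)
im,b=blk();print(b)
for p in b: pass
E
```

```text
time_s: 20.3
eef_pos: [0.5278, -0.1299, 0.0454]
tool_rot: [[0.762, 0.102, 0.64], [0.077, -0.995, 0.066], [0.643, -0.001, -0.766]]
wrist_force: [0.7, -0.4, 0.2]
finger_gap: 0.214
grip_force: 0.0
st [-0.0949  0.0001  0.0454] j [-0.6766  0.0487  2.3098  1.125   0.5246 -0.1421] F [ 0.7465 -0.3635  0.2186]
d [0.0724 0.0007 0.0613] rot [-0.2468 -0.0248  0.2325]
[(array([341., 188.]), np.int32(21), array([-0.0087, -0.0005,  0.056 ])), (array([341.8824, 195.4118]), np.int32(17), array([-0.0304, -0.0009,  0.056 ])), (array([342.625, 203.25 ]), np.int32(16), array([-0.0533, -0.0008,  0.056 ])), (array([355.5882, 232.8824]), np.int32(17), array([-0.1414, -0.0292,  0.056 ])), (array([339., 235.]), np.int32(7), array([-0.143 ,  0.0186,  0.056 ])), (array([360.85, 243.05]), np.int32(20), array([-0.1715, -0.0411,  0.056 ]))]
```

```bash
python3 -m creep '[[0,0,0,0,5,0],[0.006,0.0001,0.006,0,0,0],[0.006,0.0001,0.006,0,0,0],[0.006,0.0001,0.006,0,0,0],[0.006,0.0001,0.006,0,0,0],[0.006,0.0001,0.006,0,0,0],[0.006,0.0001,0.006,0,0,0],[0.006,0,0.006,0,0,0],[0.006,0,0.006,0,0,0],[0.004,0,0.004,0,0,0]]'
python3 - <<'E'
from h import *
go([-.0012,0,.044],45)
im=grab_frame('scene');cv2.imwrite('pics/s2.png',cv2.resize(im[100:260,200:380,::-1],None,fx=4,fy=3.75,interpolation=cv2.INTER_CUBIC))
E
```

```text
time_s: 21.6
eef_pos: [0.6015, -0.1227, 0.0451]
tool_rot: [[0.703, 0.102, 0.703], [0.072, -0.995, 0.073], [0.707, -0.001, -0.707]]
wrist_force: [-1.6, -0.1, -0.7]
finger_gap: 0.211
grip_force: 1.3
st [-0.0208  0.0002  0.0451] j [-0.5819  0.2013  2.1783  1.3682  0.4743 -0.2958] F [-1.5932 -0.0612 -0.7434]
d [0.0131 0.0003 0.0147] rot [-0.2915 -0.0031  0.2254]
```

View pics/s2.png

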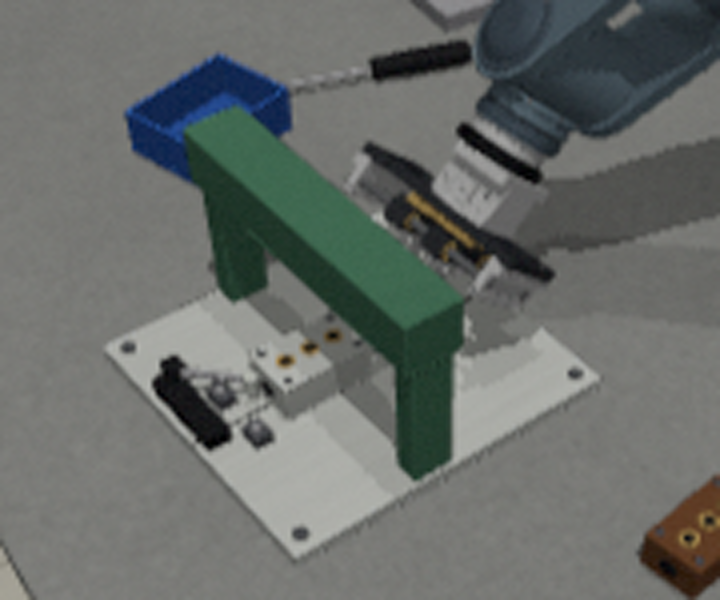

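The block is square under the bridge, its ports at (287,361), (310,348) and (332,336), roller just ahead and stops at about 17–20 mm. Pushing on slowly.

```bash
python3 -m creep '[[0.0016,0,0.0016,0,0,0],[0.0016,0,0.0016,0,0,0],[0.0016,0,0.0016,0,0,0],[0.0016,0,0.0016,0,0,0],[0.0016,0,0.0016,0,0,0],[0.0016,0,0.0016,0,0,0],[0.0016,0,0.0016,0,0,0],[0,0,0,0,0,0],[0,0,0,0,0,0],[0,0,0,0,0,0]]'
cat >> h.py <<'E'
def ports():
    im=grab_frame('scene');c=get_calibration('scene');hsv=cv2.cvtColor(im,cv2.COLOR_RGB2HSV)
    s=((hsv[...,1]>80)&(hsv[...,0]>8)&(hsv[...,0]<30)).astype(np.uint8);m=np.zeros_like(s);m[175:205,255:300]=1;s*=m
    n,l,st,ce=cv2.connectedComponentsWithStats(s)
    for i in range(1,n):
        if st[i,4]>3: print(ce[i],st[i,4],(ray(c,ce[i],.056)[0]-O)@S)
    return im
E
python3 - <<'E'
from h import *
go([-.0012,0,.044],45);ports()
E
```

```text
time_s: 22.9
eef_pos: [0.6168, -0.1211, 0.0452]
tool_rot: [[0.703, 0.102, 0.703], [0.072, -0.995, 0.073], [0.707, -0.001, -0.707]]
wrist_force: [-2.2, 0.6, 0.7]
finger_gap: 0.211
grip_force: 0.8
st [-0.0055  0.0003  0.0452] j [-0.5599  0.2286  2.1439  1.3643  0.4609 -0.2734] F [-2.1704  0.5804  0.6623]
d [0.0022 0.0003 0.0039] rot [-0.2919 -0.009   0.2191]
[278.5 191.5] 8 [ 0.034  -0.0015  0.056 ]
[273.    194.875] 8 [ 0.0549 -0.0004  0.056 ]
[266.5 198.5] 8 [ 0.0784 -0.0004  0.056 ]
```

```bash
python3 -m creep '[[0.0008,0,0.0008,0,0,0],[0.0008,0,0.0008,0,0,0],[0.0008,0,0.0008,0,0,0],[0.0008,0,0.0008,0,0,0],[0,0,0,0,0,0],[0,0,0,0,0,0],[0,0,0,0,0,0],[0,0,0,0,0,0],[0,0,0,0,0,0],[0,0,0,0,0,0]]'
python3 - <<'E'
from h import *
go([-.0012,0,.044],45);ports()
E
```

```text
time_s: 24.2
eef_pos: [0.6207, -0.1206, 0.0448]
tool_rot: [[0.704, 0.102, 0.703], [0.072, -0.995, 0.073], [0.707, -0.001, -0.708]]
wrist_force: [-9.9, -1.7, 4.5]
finger_gap: 0.212
grip_force: 4.9
st [-0.0015  0.0004  0.0448] j [-0.554   0.2363  2.1347  1.362   0.457  -0.2665] F [-9.927  -1.7254  4.4975]
d [-0.0004  0.0004  0.0008] rot [-0.2895  0.0391  0.215 ]
[277.8889 191.8889] 9 [ 0.0364 -0.0014  0.056 ]
[271.5556 195.3333] 9 [ 0.0594 -0.0016  0.056 ]
[266.3 198.9] 10 [0.0797 0.0006 0.056 ]
```

Wrist force has risen to 10 N, so it is on the stops. One small seating nudge, then back straight off.

```bash
python3 -m creep '[[0.0005,0,0.0005,0,0,0],[0,0,0,0,0,0],[0,0,0,0,0,0],[-0.0005,0,-0.0005,0,0,0],[-0.001,0,-0.001,0,0,0],[-0.002,0,-0.002,0,0,0],[-0.004,0,-0.004,0,0,0],[-0.01,0,-0.01,0,0,0],[-0.02,0,-0.02,0,0,0],[-0.02,0,-0.02,0,0,0]]'
python3 - <<'E'
from h import *
go([-.0012,0,.044],45);im=ports();a=im[140:230,225:325,::-1]
cv2.imwrite('pics/s3.png',cv2.resize(a,None,fx=6,fy=6,interpolation=cv2.INTER_CUBIC))
E
```

```text
time_s: 25.5
eef_pos: [0.5396, -0.1288, 0.045]
tool_rot: [[0.704, 0.102, 0.703], [0.072, -0.995, 0.073], [0.707, -0.001, -0.707]]
wrist_force: [0.2, -0.1, -0.2]
finger_gap: 0.212
grip_force: 0.0
st [-0.083   0.0001  0.045 ] j [-0.6858  0.0848  2.3158  1.3552  0.5394 -0.3678] F [ 0.1597 -0.1004 -0.1529]
d [0.0572 0.0006 0.0585] rot [-0.2917  0.0084  0.2201]
[278.1111 192.1111] 9 [ 0.0364 -0.0002  0.056 ]
[271.5 195.5] 8 [ 0.0599 -0.0011  0.056 ]
[266. 199.] 10 [0.0807 0.0004 0.056 ]
```

View pics/s3.png

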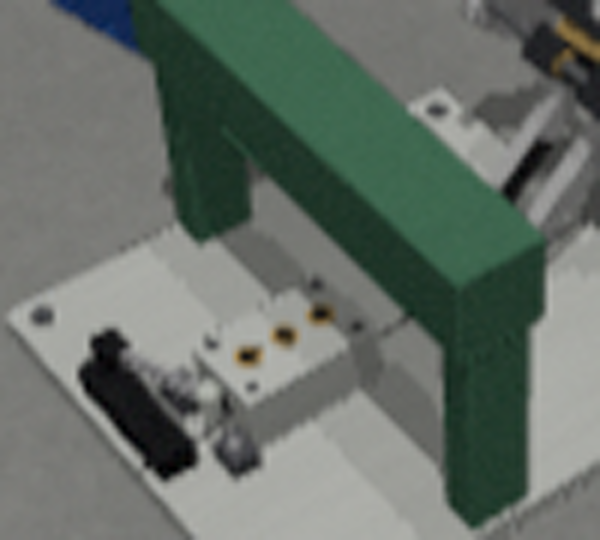

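The block sits square against both stops with the ports at (248,355), (285,335) and (320,314). Its centre measures station x≈59–60 mm, y≈0, the roller is pressed in at about (210,385), and the tool is clear.

```bash
python3 -c "
from cell import *
print(sign_off())"
```

```text
the job is handed in; nothing more can be done
None
```

I set the valve block on the bed, slid it under the bridge and seated it against both stops, centred on the line to about 1 mm. It is let go with the roller pressed in, and I handed the job in at about 25.5 s; no verdict came back.

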